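# Hold a spread snap ring at the groove of the sample-spinner axle

## Robot

A 6-joint arm with a two-finger parallel gripper is mounted at the origin on the work surface. World frame = base frame: x ahead of the robot, y to its left, z up, the work surface at z = 0. Lengths are in m, angles in degrees, forces in N, time in s.
With the tool pointing down it reaches from about 0.25 to 0.725 m from the base axis. Payload 9.7 kg.
Tool frame: the origin (TCP) lies between the finger pads; the fingertips stand ahead of it and the grasp point (between the pads) lies 6 mm ahead of it (ctrl.tip_reach is the z of the fingertips in the tool frame, in m); z points along the fingers, y is the line along which they close (so a half turn about z gives the same grasp; the last joint's range is limited). The gripper opens to 85 mm and grips with 20 to 120 N. Pads are 22 mm wide; open, the fingers measure 114 mm over their backs; the gripper's body (76 mm by 85 mm) begins 54 mm behind the grasp point. The pads swing forward as they close: fully open they stand 13 mm farther back than shut.
Start: joints at [-72.708, 4.979, 10.078, 95.1, 0, 90], TCP at [0.163, -0.525, 0.256] pointing down, gripper open.
Joint ranges: [-179.16, 179.16], [-48.56, 103.87], [-65.8, 70.77], [-126.05, 130.52], [-82.76, 87.17], [-180, 180]. Speed limits (degrees/s): [127.2, 127.2, 147.25, 180, 180, 180].

## Interface

Orientations are given as a 3x3 rotation matrix whose columns are the frame's x, y, z axes.
In Python, from cell import ctrl gives the robot as it stands. The module is installed in compiled form; this text tells all that it offers.
- The arm moves only by the shell command python3 -m jog 'ROWS' [FORCE]. ROWS is JSON, a list of rows, each a list of 5 numbers: the shift along the tool's x, y, z in mm, then the turn about the tool's z in degrees, then the opening, from 0 (shut) to 1 (fully open). A call has 1 to 5 rows; each row shifts and turns the commanded pose from where the row before left it, along the tool's axes as they then stand; what a row does not reach is not made up. A row lasts 1/12 s, in which the tool goes at most 41.7 mm and 7.16 degrees, less where a joint would pass 70% of its speed; a pose out of reach is approached as far as the arm can. A call is refused whole if a number of a shift passes 41.7 or a number of a turn 7.16, either way. A call with a gripper value outside its range is refused whole. The fingers move at their own pace and stop on an object; FORCE is the grip in N (left out, the last holds). Time passes only in rows, so rows that do not move let the fingers close. It gives the time, the measured TCP pose, the force, the opening and the grip force at its end, in the units of the state.
- ctrl.state(): the state, without advancing time (a new reading comes with each control period).
- ctrl.read_camera(name): name is "scene" or "side" or "wrist"; returns a dict with "color" (384x512x3 uint8, red, green, blue), "fx", "fy", "cx", "cy" (pixels), "D" ([k1, k2, p1, p2, k3] as OpenCV has them; the pictures are not rectified), "rvec" (rotation vector, rad) and "tvec" (3), from world to camera coordinates, as OpenCV has them. Camera axes: x right, y down, z forward; pixel columns grow to the right and rows downward; lengths in m; the calibration is good to about 2 mm. A picture is of the moment at which its call begins. There is no depth.
- ctrl.sign_off(): hands the job in; it is judged then, once.
The state is a dict: "clock": time; "qpos": joint angles; "qd": joint speeds; "effort": joint torques, N m; "tool_pos": TCP position; "tool_rot": TCP orientation; "ft_force": force on the tool from outside, world axes, zero at the start; "torque": the same for the moment, N m; "opening": opening from 0.0 (shut) to 1.0 (fully open); "finger_force": force on a finger pad.
Only numpy, scipy, OpenCV 4.12 (cv2) and the standard library are available. Lean on these libraries where they do the work, as an engineer would, in place of code of your own. Each camera call takes 0.05 s, during which the arm holds its last target. There are 200 camera calls.

## Task

Take the snap-ring pliers by both handles from their rest, with the ring that already sits on their pins. Squeeze the handles right up to their stop so that the ring is spread, lower the ring level over the stub axle of the sample-spinner drive and slide it down, without forcing it, until it lies at the groove, just on the pulley's top. Finish there while still holding: keep hold of the squeezed pliers with the ring spread around the axle at the groove, let nothing go, and leave the sample cups and the bearing where they are.

Things in the scene. Friction and masses are not known exactly. Their poses are not given: they have to be found in the camera images.
- pliers_grip (a point): Where to grip the pliers: midway between their two black handles, at half height, 57 mm above the table at the start. x points along the pliers to the jaws, z up, y across the handles (squeeze direction). Handles 14 mm high with upright faces, from 62 mm behind to 42 mm ahead of this point; here 47 mm apart over their outer faces at rest (wider to the rear), 30 mm and parallel when squeezed.
- pliers: Snap-ring pliers, about 155 g, steel jaws, lying level on a grey rest; origin at the pivot, half height, 60 mm ahead of pliers_grip, same axes. About 7 N on each handle at the grip squeezes them to the stop; more does no harm. A spring opens them again. Squeezing the handles opens the jaws and so spreads the ring.
- ring_center (a point): Centre of the spread snap ring's opening, 125 mm ahead of pliers_grip (along x) and 12 mm below it, rigid with it, same axes. Steel ring lying level on two pins under the jaws, which it never leaves; split side to the pliers, 3 mm thick, 4 mm wide. Spread: round, 31 mm inside, 39 outside. Relaxed: 24 mm wide inside, too narrow for the axle. Nothing lies above the opening.
- handle_left (a joint): Angle by which each handle of the pliers is squeezed (both move alike): 0 relaxed, 0.142 rad at the stop, where the ring is fully spread.
- groove (a point): Middle of the 4 mm wide groove in the upright steel stub axle (26 mm diameter), on its axis, 72 mm above the table; z up. The pulley's flat top lies 2 mm lower, so a ring lying on it has its centre 0.5 mm below this point. Above the groove the axle is plain for 20 mm, then tapers over 11 mm to a nose 14 mm wide, top 33 mm above this point.
- spinner: The fixed sample-spinner drive that carries the axle; origin on the table, on the axle's axis. Black toothed pulley with an aluminium flange 55 mm in diameter, under it a bearing housing 58 mm in diameter on a foot plate 96 by 80 mm, 12 mm high.
- rest: Grey rest of the pliers, fixed. Origin on the table under pliers_grip at the start, x along the pliers. It bears the pliers 50 mm above the table, only under the pivot (post 22 mm wide, 60 mm ahead) and under the rear ends (bar 16 by 84 mm, 54 mm behind); the foot plate between is 50 mm wide, 8 mm high.
- cup0: Bystander: steel sample cup with an orange pellet, 40 mm diameter, 26 mm high; origin at the middle of its underside.
- cup1: Bystander: like cup0.
- cup2: Bystander: like cup0.
- bearing: Bystander: ball bearing lying flat, 42 mm diameter, 12 mm high; origin at the middle of its underside.
Not all that is in view belongs to the job. What is meant by the rest is not orange, and is the larger of those in its own colour. Of the things that look like the spinner, take the one that is nearest to the robot's base at the start.

How it is judged:
By the outcome, as a careful person would: the job done as asked, in the order asked, and still so for the second after the job is handed in, while the arm keeps its last pose, push and grip.
It also fails if it takes over 42 s, if anything falls off the work surface, if the arm or the gripper's body presses on something with over 40 N, if the wrist force passes 120 N, or if a joint passes its speed limit or range.

## Working session

There is one attempt and no reset: what is moved stays moved. The work goes in short steps, Python scripts to look and compute and a shell command to move; the robot and the scene stay as the last step left them, time stands still between calls to the robot, and variables do not carry over. Pictures are saved under pics/ and viewed, at most 10 in all, crops included, and the job is handed in when it is done.

```bash
mkdir -p pics; cat > h.py <<'E'
import numpy as np, cv2
from cell import ctrl
def cam(n):
    c=ctrl.read_camera(n); c['K']=np.array([[c['fx'],0,c['cx']],[0,c['fy'],c['cy']],[0,0,1.]])
    c['D']=np.array(c['D'],float); c['R']=cv2.Rodrigues(np.array(c['rvec'],float))[0]; c['t']=np.array(c['tvec'],float).ravel(); return c
def ray(c,uv):
    p=cv2.undistortPoints(np.array(uv,float).reshape(-1,1,2),c['K'],c['D']).reshape(-1,2)
    d=np.c_[p,np.ones(len(p))]@c['R']; return -c['R'].T@c['t'],d
def onz(c,uv,z):
    o,d=ray(c,uv); return o+d*((z-o[2])/d[:,2])[:,None]
def proj(c,P):
    return cv2.projectPoints(np.array(P,float).reshape(-1,1,3),np.array(c['rvec'],float),c['t'],c['K'],c['D'])[0].reshape(-1,2)
def save(c,n,box=None,s=1):
    im=c['color'][:,:,::-1]
    if box: im=im[box[1]:box[3],box[0]:box[2]]
    cv2.imwrite('pics/'+n,cv2.resize(im,None,fx=s,fy=s,interpolation=cv2.INTER_CUBIC))
E
python3 - <<'E'
from h import *
for n in ['scene','side','wrist']:
    c=cam(n); save(c,n+'0.png',None,1.5 if n!='wrist' else 1)
    print(n,(-c['R'].T@c['t']).round(3),c['R'][2].round(2))
s=ctrl.state();print(s['clock'],np.round(s['tool_rot'],3),ctrl.tip_reach,s['opening'])
E
```

```text
scene [ 1.091 -0.285  0.731] [-0.59  0.3  -0.75]
side [0.195 0.391 0.763] [ 0.44 -0.48 -0.76]
wrist [ 0.235 -0.502  0.374] [-0.29 -0.09 -0.95]
0.15 [[ 0.955  0.297 -0.   ]
 [ 0.297 -0.955  0.001]
 [ 0.    -0.001 -1.   ]] 0.025 1.0014295406969564
```

View pics/scene0.png

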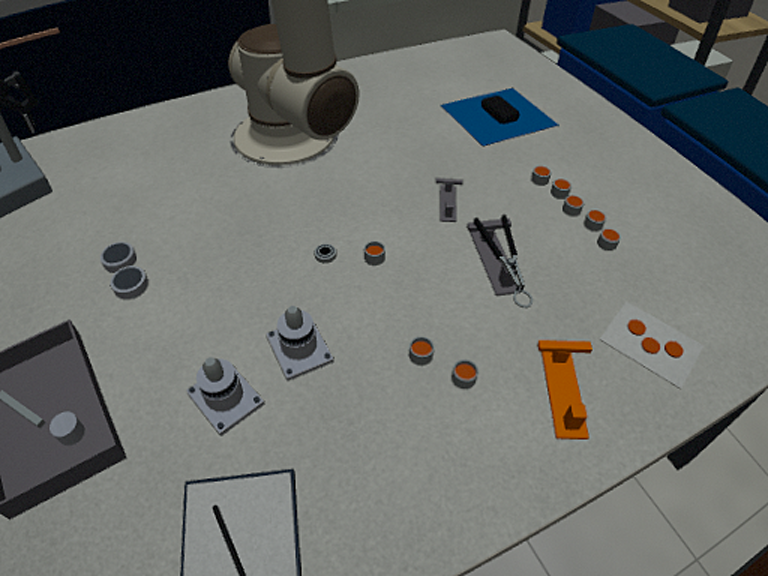

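View pics/side0.png

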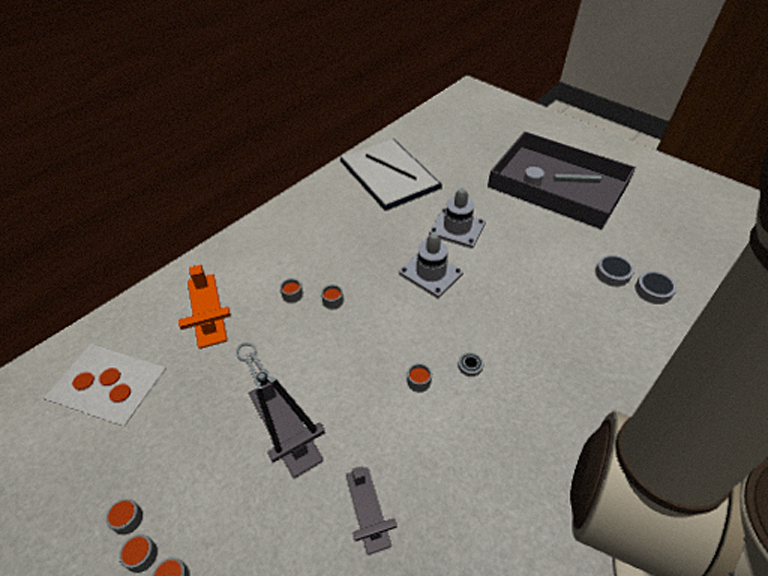

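Rest candidates (scene, 1.5× px): large grey with the pliers (495,255), small grey (448,198) and orange (567,390). I take the large grey one. Spinner candidates: (297,340) and (222,390). The first looks nearer the base, and I'll check that by numbers. Next is a close crop and a measurement.

```bash
python3 - <<'E'
from h import *
S=cam('scene');D=cam('side')
a=S['color'][135:215,300:380,::-1]; b=S['color'][195:275,170:250,::-1]
d=D['color'][220:320,150:230,::-1]; e=D['color'][145:205,260:320,::-1]
r=lambda i:cv2.resize(i,(400,300) if 0 else (int(i.shape[1]*300/i.shape[0]),300),interpolation=cv2.INTER_CUBIC)
cv2.imwrite('pics/crop1.png',np.vstack([np.hstack([r(a),r(b)]),np.hstack([r(d),r(e)])[:, :600] if r(d).shape[1]+r(e).shape[1]>=600 else np.pad(np.hstack([r(d),r(e)]),((0,0),(0,600-r(d).shape[1]-r(e).shape[1]),(0,0)))]))
def tri(u,v):
    A=[];B=[]
    for c,p in((S,u),(D,v)):
        o,x=ray(c,[p]);x=x[0]/np.linalg.norm(x[0]);M=np.eye(3)-np.outer(x,x);A.append(M);B.append(M@o)
    return np.linalg.solve(sum(A),sum(B))
f=1/1.5
for n,u,v in [('spA nose',(293,308),(433,235)),('spB nose',(211,361),(461,192)),('ring',(523,298),(247,352)),('pivot',(513,263),(262,379)),('h1',(477,220),(277,450)),('h2',(507,217),(315,430))]:
    print(n,tri(np.array(u)*f,np.array(v)*f).round(4))
E
```

```text
spA nose [ 0.5927 -0.1773  0.1064]
spB nose [ 0.6293 -0.3113  0.1019]
ring [0.6863 0.1832 0.0446]
pivot [0.6216 0.2039 0.0582]
h1 [0.5059 0.2389 0.0477]
h2 [0.5135 0.2307 0.0708]
```

View pics/crop1.png

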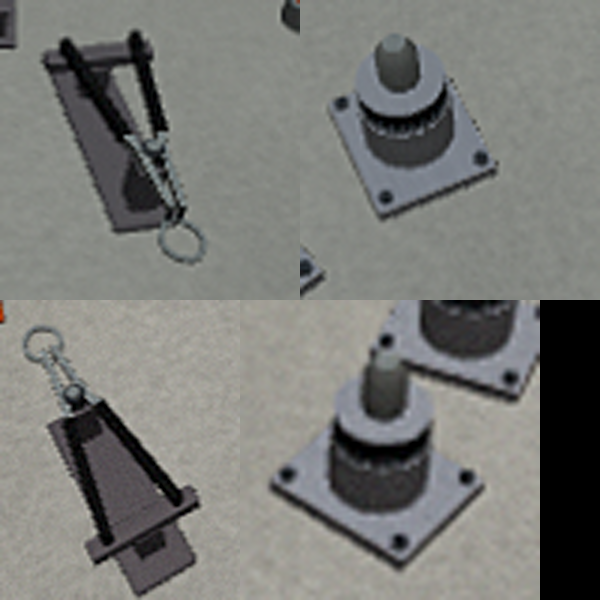

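The nearest spinner is A at (0.593,-0.177), with its nose at 106 mm against 105 expected. Pivot to ring is 68 mm, heading about −17.7°, which fits. That puts pliers_grip near (0.565,0.222). Moving with the pliers' present heading needs no turn later. I'll turn the tool, fly above the pliers and look with the wrist camera.

```bash
python3 -m jog '[[0,0,0,7,1],[0,0,0,7,1],[0,0,0,7,1],[0,0,0,7,1],[0,0,0,7,1]]' >/dev/null
python3 -m jog '[[7.4,-39.7,0,0,1],[7.4,-39.7,0,0,1],[7.4,-39.7,0,0,1],[7.4,-39.7,0,0,1],[7.4,-39.7,0,0,1]]'>/dev/null
python3 -m jog '[[7.4,-39.7,0,0,1],[7.4,-39.7,0,0,1],[7.4,-39.7,0,0,1],[7.4,-39.7,0,0,1],[7.4,-39.7,0,0,1]]'>/dev/null
python3 -m jog '[[7.4,-39.7,0,0,1],[7.4,-39.7,0,0,1],[7.4,-39.7,0,0,1],[7.4,-39.7,0,0,1],[7.4,-39.7,0,0,1]]'>/dev/null
python3 -m jog '[[7.4,-39.7,0,0,1],[7.4,-39.7,0,0,1],[7.4,-39.7,0,0,1],[7.4,-39.7,0,0,1],[0,0,0,0,1]]'
python3 - <<'E'
from h import *
c=cam('wrist');save(c,'w1.png',None,1.5)
s=ctrl.state();print(s['clock'],s['tool_pos'],np.round(s['tool_rot'],3))
E
```

```text
clock: 2.33
tool_pos: [0.4684, -0.0098, 0.274]
tool_rot: [[0.996, -0.092, 0.011], [-0.093, -0.987, 0.131], [-0.001, -0.131, -0.991]]
ft_force: [0.1, 0.8, 0.3]
opening: 0.996
finger_force: 0.0
2.3833 [ 0.4676523  -0.01078502  0.27369078] [[ 0.996 -0.094  0.01 ]
 [-0.094 -0.987  0.129]
 [-0.002 -0.13  -0.992]]
```

View pics/w1.png

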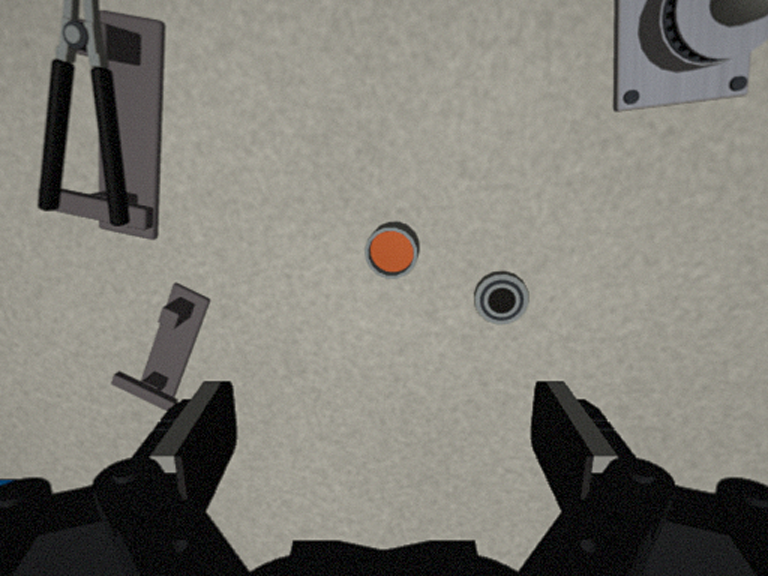

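The wrist view shows the pliers (pivot (75,35), handle ends (48,208) and (118,222)) over the large grey rest. The arm is still short of the target and tilted, so I'll let it settle and read the state.

```bash
python3 -m jog '[[0,0,0,0,1],[0,0,0,0,1],[0,0,0,0,1]]'; python3 - <<'E'
from h import *
print(np.round(ctrl.state()['qpos'],2))
E
```

```text
clock: 2.63
tool_pos: [0.4667, -0.012, 0.2737]
tool_rot: [[0.995, -0.096, 0.011], [-0.097, -0.987, 0.129], [-0.002, -0.129, -0.992]]
ft_force: [0.6, -0.1, 0.6]
opening: 1.001
finger_force: 0.0
[ -5.61  -6.05   0.84  97.     7.43 179.94]
```

Joint 6 is at its 180° limit, so the half-turned grasp is needed (yaw 162°, joint 6 about 39°). I'll turn the other way and check that the tilt disappears.

```bash
python3 -m jog '[[0,0,0,-7,1],[0,0,0,-7,1],[0,0,0,-7,1],[0,0,0,-7,1],[0,0,0,-7,1]]'; python3 -m jog '[[0,0,0,-7,1],[0,0,0,-7,1],[0,0,0,-7,1],[0,0,0,-7,1],[0,0,0,0,1]]';  python3 - <<'E'
from h import *
print(np.round(ctrl.state()['qpos'],2))
E
```

```text
clock: 3.05
tool_pos: [0.4668, -0.0121, 0.2738]
tool_rot: [[0.867, 0.497, 0.011], [0.492, -0.861, 0.129], [0.074, -0.106, -0.992]]
ft_force: [-0.4, 0.9, 1.2]
opening: 0.999
finger_force: 0.0
clock: 3.47
tool_pos: [0.4668, -0.012, 0.2738]
tool_rot: [[0.533, 0.846, 0.011], [0.838, -0.529, 0.129], [0.115, -0.059, -0.992]]
ft_force: [0.4, 0.8, 0.4]
opening: 0.999
finger_force: 0.0
[ -5.61  -6.05   0.85  96.99   7.43 116.62]
```

The tilt has become part of the commanded pose: joint 5 is at 7.4°, caused by pressing against the joint 6 limit. The same effect at the opposite limit (−180°) should undo it, so I'll turn there.

```bash

python3 -m jog '[[0,0,0,-7.1,1],[0,0,0,-7.1,1],[0,0,0,-7.1,1],[0,0,0,-7.1,1],[0,0,0,-7.1,1]]'>/dev/null
python3 -m jog '[[0,0,0,-7.1,1],[0,0,0,-7.1,1],[0,0,0,-7.1,1],[0,0,0,-7.1,1],[0,0,0,-7.1,1]]'>/dev/null
python3 -m jog '[[0,0,0,-7.1,1],[0,0,0,-7.1,1],[0,0,0,-7.1,1],[0,0,0,-7.1,1],[0,0,0,-7.1,1]]'>/dev/null
python3 -m jog '[[0,0,0,-7.1,1],[0,0,0,-7.1,1],[0,0,0,-7.1,1],[0,0,0,-7.1,1],[0,0,0,-7.1,1]]'>/dev/null
python3 -m jog '[[0,0,0,-7.1,1],[0,0,0,-7.1,1],[0,0,0,-7.1,1],[0,0,0,-7.1,1],[0,0,0,-7.1,1]]'>/dev/null
python3 -m jog '[[0,0,0,-7.1,1],[0,0,0,-7.1,1],[0,0,0,-7.1,1],[0,0,0,-7.1,1],[0,0,0,-7.1,1]]'>/dev/null
python3 -m jog '[[0,0,0,-7.1,1],[0,0,0,-7.1,1],[0,0,0,-7.1,1],[0,0,0,-7.1,1],[0,0,0,-7.1,1]]'>/dev/null
python3 -m jog '[[0,0,0,-7.1,1],[0,0,0,-7.1,1],[0,0,0,-7.1,1],[0,0,0,-7.1,1],[0,0,0,-7.1,1]]'
python3 - <<'E'
from h import *
print(np.round(ctrl.state()['qpos'],2))
E
```

```text
clock: 6.8
tool_pos: [0.4669, -0.0119, 0.2738]
tool_rot: [[0.949, -0.316, 0.011], [-0.315, -0.94, 0.129], [-0.03, -0.126, -0.992]]
ft_force: [-0.1, -0.3, -0.6]
opening: 1.002
finger_force: 0.0
[  -5.59   -6.04    0.86   96.99    7.44 -167.13]
```

```bash

python3 -m jog '[[0,0,0,-6.4,1],[0,0,0,-6.4,1],[0,25,0,0,1],[0,25,0,0,1],[0,0,0,0,1]]'
python3 - <<'E'
from h import *
print(np.round(ctrl.state()['qpos'],2))
E
```

```text
clock: 7.22
tool_pos: [0.4647, -0.0355, 0.2668]
tool_rot: [[0.99, -0.139, 0.012], [-0.139, -0.984, 0.108], [-0.003, -0.108, -0.994]]
ft_force: [-1.2, 0.8, -0.3]
opening: 1.006
finger_force: 0.0
[-7.8300e+00 -6.2200e+00 -1.0000e-02  9.6380e+01  6.2100e+00 -1.7983e+02]
```

It works. Joint 5 is falling, so I'll continue.

```bash

python3 -m jog '[[0,30,0,0,1],[0,30,0,0,1],[0,30,0,0,1],[0,30,0,0,1],[0,0,0,0,1]]'
python3 - <<'E'
from h import *
print(np.round(ctrl.state()['qpos'],2))
E
```

```text
clock: 7.63
tool_pos: [0.4571, -0.0881, 0.2561]
tool_rot: [[0.975, -0.222, 0.01], [-0.223, -0.973, 0.058], [-0.003, -0.059, -0.998]]
ft_force: [-1.2, 0.6, -0.3]
opening: 1.001
finger_force: 0.0
[ -12.8    -6.41   -1.26   95.33    3.38 -179.93]
```

```bash

python3 -m jog '[[0,30,0,0,1],[0,30,0,0,1],[0,30,0,0,1],[0,30,0,0,1],[0,0,0,0,1]]'
python3 - <<'E'
from h import *
print(np.round(ctrl.state()['qpos'],2), ctrl.state()['tool_rot'])
E
```

```text
clock: 8.05
tool_pos: [0.4451, -0.1396, 0.2514]
tool_rot: [[0.952, -0.305, -0.0], [-0.305, -0.952, 0.01], [-0.003, -0.01, -1.0]]
ft_force: [-0.8, -0.3, -0.2]
opening: 1.003
finger_force: 0.0
[ -17.72   -6.33   -1.67   94.86    0.55 -179.94] [[ 9.52212971e-01 -3.05434675e-01 -3.42216966e-04]
 [-3.05415379e-01 -9.52164274e-01  1.02294013e-02]
 [-3.45026065e-03 -9.63605032e-03 -9.99947620e-01]]
```

```bash

python3 -m jog '[[0,24,0,0,1],[0,0,0,0,1]]' >/dev/null
python3 - <<'E'
from h import *
s=ctrl.state()
print(np.round(s['qpos'],2), np.round(s['tool_rot'],4),s['clock'],s['tool_pos'])
E
```

```text
[-1.8620e+01 -6.3000e+00 -1.6500e+00  9.4840e+01  2.0000e-02 -1.7994e+02] [[ 9.473e-01 -3.202e-01 -2.900e-03]
 [-3.202e-01 -9.473e-01  1.300e-03]
 [-3.200e-03 -3.000e-04 -1.000e+00]] 8.2167 [ 0.44236682 -0.14897487  0.25133037]
```

The tool is level again (0.2°), and on this branch joint 6 is at −180°, which becomes about −141° at the pliers. No more big turns are needed. Going over the pliers.

```bash
python3 -m jog '[[0,-20,0,0,1],[0,-35,0,0,1],[0,-35,0,0,1],[0,-35,0,0,1],[0,-35,0,0,1]]'>/dev/null
python3 -m jog '[[0,-35,0,0,1],[0,-35,0,0,1],[0,-35,0,0,1],[0,-35,0,0,1],[0,-35,0,0,1]]'>/dev/null
python3 -m jog '[[0,-35,0,0,1],[0,-15,0,0,1],[0,0,0,0,1],[0,0,0,0,1]]'>/dev/null
python3 - <<'E'
from h import *
s=ctrl.state()
print(np.round(s['qpos'],2), np.round(s['tool_rot'],4),s['clock'],s['tool_pos'])
c=cam('wrist');save(c,'w2.png',None,1.5)
g=[.5645,.222,.057]
print(proj(c,[g,[.6216,.2039,.064],[.6863,.1832,.045]])*1.5)
E
```

```text
[  21.01   12.92   18.47   95.71    0.18 -140.53] [[ 9.485e-01 -3.168e-01 -3.700e-03]
 [-3.168e-01 -9.485e-01  1.900e-03]
 [-4.100e-03 -6.000e-04 -1.000e+00]] 9.3833 [0.56515408 0.21785659 0.25126265]
[[376.68447686 254.50416   ]
 [374.6859217  157.13282796]
 [373.30856962  33.44156997]]
```

View pics/w2.png

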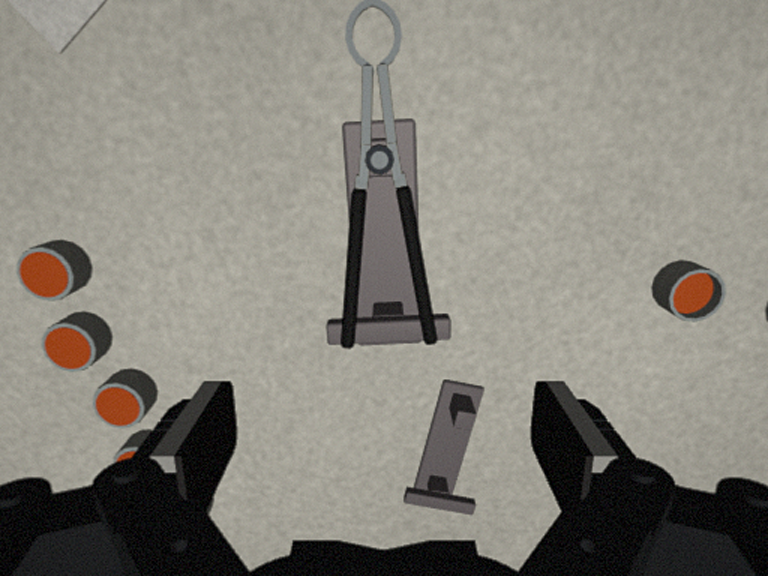

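The wrist view shows the pivot disc at (379,159), handle ends at (347,340) and (431,338), and the ring at (373,34). Converting these to points.

```bash
python3 - <<'E'
from h import *
c=cam('wrist'); f=1/1.5
pv=onz(c,[[379*f,159*f]],.066)[0]
h=onz(c,[[348*f,338*f],[431*f,336*f]],.064)
w=onz(c,[[352.5*f,262*f],[416.5*f,262*f]],.064)
r=onz(c,[[373.5*f,34*f],[347*f,34*f],[400*f,34*f]],.045)
m=h.mean(0)
print('piv',pv,'rear',h,m,'ring',r)
print(np.linalg.norm(h[0]-h[1]),np.linalg.norm(w[0]-w[1]))
for n,d in [('rear-piv',pv-m),('piv-ring',r[0]-pv),('rear-ring',r[0]-m)]: print(n,np.degrees(np.arctan2(d[1],d[0])),np.hypot(d[0],d[1]))
d=(r[0]-m)[:2];d/=np.linalg.norm(d);g=pv[:2]-.06*d
s=ctrl.state();R=s['tool_rot'];p=np.array(s['tool_pos'])
print('grip',g,'tool delta xy mm',(R.T@(np.r_[g,.057]-p))*1000, 'yaw tool',np.degrees(np.arctan2(R[1][0],R[0][0])))
E
```

```text
piv [0.61989243 0.20089609 0.066     ] rear [[0.51907714 0.25610361 0.064     ]
 [0.50337255 0.20450292 0.064     ]] [0.51122484 0.23030326 0.064     ] ring [[0.68603911 0.18218474 0.045     ]
 [0.69087789 0.19667903 0.045     ]
 [0.68119912 0.16769267 0.045     ]]
0.05393760559785727 0.03965557883021084
rear-piv -15.142457868973807 0.11257631726599376
piv-ring -15.794968012766143 0.06874225280429275
rear-ring -15.389839434520205 0.18131580232316405
grip [0.56204389 0.2168192 ] tool delta xy mm [ -2.33617202   0.83076224 194.94759069] yaw tool -18.58338003758795
```

Measurements fit: handle spacing is 40 mm between centres at the grip, and rear to ring agrees. The pliers' yaw is −15.4°, so I'll turn −3.2° and descend.

```bash
python3 -m jog '[[-2.3,0.8,0,0,1],[0,0,20,-3.2,1],[0,0,38,0,1],[0,0,38,0,1],[0,0,38,0,1]]'>/dev/null
python3 -m jog '[[0,0,30,0,1],[0,0,15,0,1],[0,0,10,0,1],[0,0,0,0,1],[0,0,0,0,1]]'
python3 - <<'E'
from h import *
c=cam('wrist');save(c,'w3.png',None,1.5)
E
```

```text
clock: 10.32
tool_pos: [0.5626, 0.2171, 0.0639]
tool_rot: [[0.964, -0.266, -0.002], [-0.266, -0.964, 0.003], [-0.002, -0.002, -1.0]]
ft_force: [0.4, 0.4, 1.0]
opening: 1.001
finger_force: 0.0
```

View pics/w3.png

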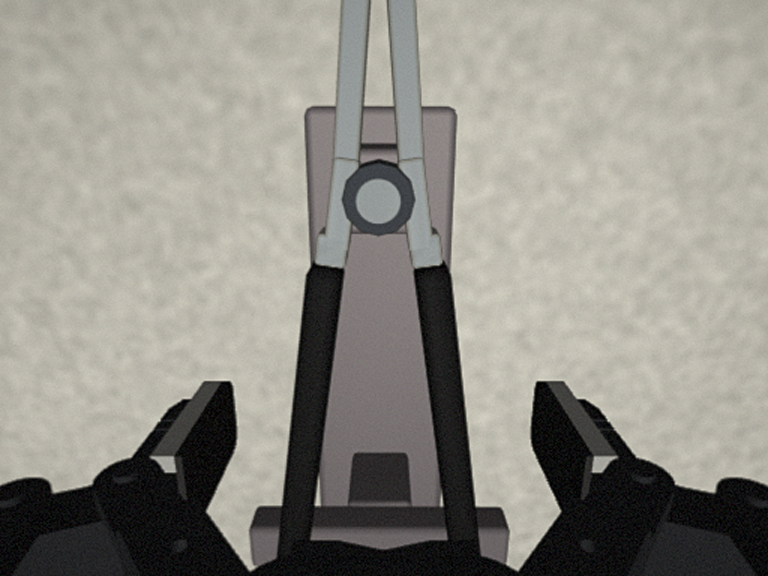

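The fingers straddle both handles, with the pliers' axis at column ≈378 against a finger midpoint of ≈383, and aligned. Closing now.

```bash
python3 -m jog '[[0,0.6,1.5,0,0.6],[0,0,0,0,0.4],[0,0,0,0,0.2],[0,0,0,0,0],[0,0,0,0,0]]' 80; python3 -m jog '[[0,0,0,0,0],[0,0,0,0,0],[0,0,0,0,0],[0,0,0,0,0],[0,0,0,0,0]]' 80
```

```text
clock: 10.78
tool_pos: [0.5627, 0.2179, 0.0638]
tool_rot: [[0.964, -0.265, -0.001], [-0.265, -0.964, 0.005], [-0.002, -0.005, -1.0]]
ft_force: [-9.0, 2.7, 21.0]
opening: 0.303
finger_force: 66.8
clock: 11.2
tool_pos: [0.5627, 0.218, 0.064]
tool_rot: [[0.964, -0.265, -0.0], [-0.265, -0.964, 0.005], [-0.001, -0.005, -1.0]]
ft_force: [-5.0, 2.5, 13.4]
opening: 0.29
finger_force: 79.1
```

Gripped at 79 N. Lifting and checking.

```bash
python3 -m jog '[[0,0,-5,0,0],[0,0,-15,0,0],[0,0,-30,0,0],[0,0,-40,0,0],[0,0,-15,0,0]]' >/dev/null; python3 -m jog '[[0,0,0,0,0],[0,0,0,0,0]]'
python3 - <<'E'
from h import *
c=cam('wrist'); w=c['color'][:,:,::-1]
d=cam('side')
g=np.array(ctrl.state()['tool_pos']); q=proj(d,[g])[0].astype(int); print(q)
x,y=max(q[0]-70,0),max(q[1]-60,0); k=d['color'][y:y+120,x:x+128,::-1]
cv2.imwrite('pics/w4.png',np.hstack([cv2.resize(w,(480,360)),cv2.resize(k,None,fx=2.5,fy=3)[:360]]))
E
```

```text
clock: 11.78
tool_pos: [0.5629, 0.2168, 0.167]
tool_rot: [[0.964, -0.265, -0.001], [-0.265, -0.964, 0.003], [-0.002, -0.002, -1.0]]
ft_force: [-0.1, 0.8, -1.7]
opening: 0.285
finger_force: 78.8
[177 246]
```

View pics/w4.png

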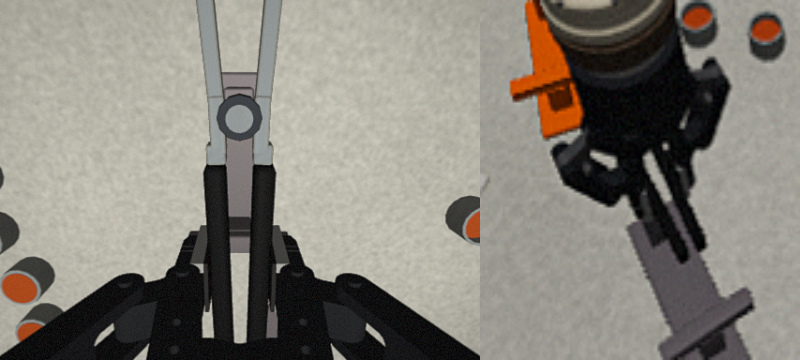

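Both handles are held parallel (at the stop), and the pliers line up with the tool. I'll turn +14.6° (yaw −30°, keeping joint 6 off its limit) and work out the transfer.

```bash
python3 -m jog '[[0,0,0,4.8,0],[0,0,0,4.9,0],[0,0,0,4.9,0],[0,0,0,0,0],[0,0,0,0,0]]' >/dev/null
python3 - <<'E'
from h import *
s=ctrl.state();R=np.array(s['tool_rot']);p=np.array(s['tool_pos'])
c=cam('wrist'); pv=onz(c,[[239.5*512/480,119*512/480]],p[2]-.007+.009)[0]
print(p,s['clock'],'pivot in tool',(R.T@(pv-p)*1000).round(1))
ring=p+R@[.125,0,.019]
print('ring est',ring,'delta tool',(R.T@(np.array([.5927,-.1773,ring[2]])-ring)*1000).round(1),np.round(s['qpos'],1))
E
```

```text
[0.56193991 0.21648389 0.16478567] 12.3 pivot in tool [61.7  0.8 -2.3]
ring est [0.67029229 0.15435    0.14516066] delta tool [ 9.760e+01  3.263e+02 -1.000e-01] [  21.    11.5    7.2   86.     0.2 -129.2]
```

```bash
python3 -m jog '[[4,13,0,0,0],[7,24,0,0,0],[9,30,0,0,0],[9,30,0,0,0],[9,30,0,0,0]]' >/dev/null
python3 -m jog '[[9,30,0,0,0],[9,30,0,0,0],[9,30,0,0,0],[9,30,0,0,0],[9,30,0,0,0]]' >/dev/null
python3 -m jog '[[9,30,0,0,0],[5.6,19,0,0,0],[0,0,0,0,0],[0,0,0,0,0],[0,0,0,0,0]]'
python3 - <<'E'
from h import *
s=ctrl.state();p=np.array(s['tool_pos']);R=np.array(s['tool_rot']);print(np.round(s['qpos'],1))
r=p+R@[.125,0,.019]; L=[]
for n in ['scene','side']:
    c=cam(n); q=proj(c,[[.5927,-.1773,.105],r]); print(n,q)
    x,y=(q.mean(0)-[30,30]).astype(int); print('org',x,y)
    L.append(cv2.resize(c['color'][y:y+60,x:x+60,::-1],(400,400),interpolation=cv2.INTER_CUBIC))
cv2.imwrite('pics/n5.png',np.hstack(L))
E
```

```text
clock: 13.6
tool_pos: [0.4839, -0.1145, 0.1657]
tool_rot: [[0.866, -0.499, -0.003], [-0.499, -0.866, 0.003], [-0.004, -0.001, -1.0]]
ft_force: [0.0, -0.5, -1.3]
opening: 0.285
finger_force: 78.8
[-1.340e+01 -2.900e+00 -8.000e+00  8.510e+01  1.000e-01 -1.634e+02]
scene [[195.23912995 205.66871343]
 [193.21512288 193.35131474]]
org 164 169
side [[288.50759304 157.08739018]
 [289.6233991  145.64357087]]
org 259 121
```

View pics/n5.png

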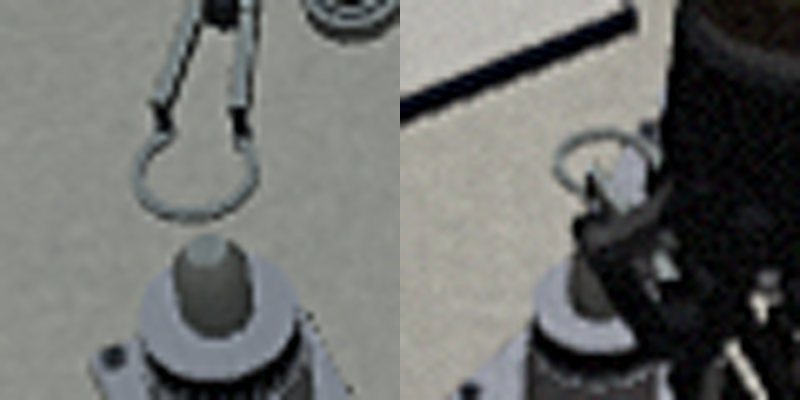

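The scene view (left) shows the spread ring centred near (196,172) in the crop, which is (193.4,194.8) px, straight above the nose at (208,248). It agrees with the geometric estimate within about 1 px (2 mm) and also in the side view. The nose leaves 8.5 mm of clearance, so I'll lower to its height and compare directly.

```bash
python3 -m jog '[[0,0,10,0,0],[0,0,15,0,0],[0,0,12,0,0],[0,0,7,0,0],[0,0,0,0,0]]' >/dev/null
python3 -m jog '[[0,0,0,0,0],[0,0,0,0,0]]'
python3 - <<'E'
from h import *
s=ctrl.state();p=np.array(s['tool_pos']);R=np.array(s['tool_rot'])
r=p+R@[.125,0,.019]; L=[];print(r)
a=np.linspace(0,2*np.pi,361);C=lambda o,k:np.c_[o[0]+k*np.cos(a),o[1]+k*np.sin(a),np.full(361,o[2])]
for n in ['scene','side']:
    c=cam(n); np.save('/tmp/'+n+'.npy',c['color']); q=proj(c,[r])[0]; x,y=(q-[20,20]).astype(int)
    e=proj(c,C(r+[0,0,.0],.0195)); ax=proj(c,C([.5927,-.1773,.0795],.013))
    t=lambda q:((q-[x,y]+.5)*10).round(1)
    print(n,x,y,'ring LRTB',t(e.min(0)),t(e.max(0)),'axle',t(ax.min(0)),t(ax.max(0)))
    L.append(cv2.resize(c['color'][y:y+40,x:x+40,::-1],(400,400),interpolation=cv2.INTER_CUBIC))
cv2.imwrite('pics/n6.png',np.hstack(L))
E
```

```text
clock: 14.28
tool_pos: [0.4843, -0.1143, 0.1223]
tool_rot: [[0.866, -0.499, -0.002], [-0.499, -0.866, 0.002], [-0.003, -0.001, -1.0]]
ft_force: [0.2, -0.7, -2.0]
opening: 0.29
finger_force: 78.8
[ 0.59255466 -0.17668988  0.1029189 ]
scene 175 186 ring LRTB [122.7 138.2] [298.8 276.2] axle [162.4 226.5] [277.2 317.8]
side 268 137 ring LRTB [135.4 162.8] [281.9 264.5] axle [156.1 240.5] [251.9 308.1]
```

View pics/n6.png

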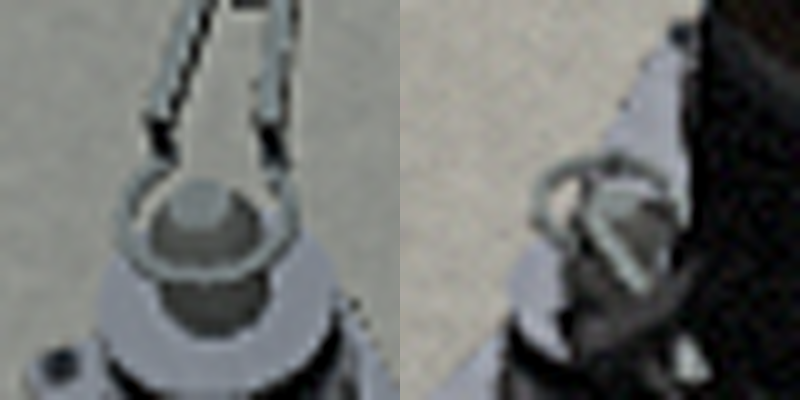

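Scene view: the ring and the axle nose are shifted from prediction by the same (−4,+1…2) tenths of a pixel, so ring and axle agree within about 0.5 mm (clearance 2.5 mm). I'll move +0.4 mm in y and lower in small steps, watching force.

```bash
python3 -m jog '[[0,0.4,2,0,0],[0,0,3,0,0],[0,0,3,0,0],[0,0,0,0,0]]'; python3 -m jog '[[0,0,3,0,0],[0,0,3,0,0],[0,0,3,0,0],[0,0,0,0,0]]'
```

```text
clock: 14.72
tool_pos: [0.4835, -0.1147, 0.113]
tool_rot: [[0.866, -0.5, -0.003], [-0.5, -0.866, 0.003], [-0.004, -0.0, -1.0]]
ft_force: [-0.3, -0.1, -1.9]
opening: 0.287
finger_force: 78.8
clock: 15.05
tool_pos: [0.4835, -0.1146, 0.104]
tool_rot: [[0.866, -0.5, -0.004], [-0.5, -0.866, 0.003], [-0.004, -0.0, -1.0]]
ft_force: [0.1, 0.3, -1.6]
opening: 0.285
finger_force: 78.8
```

```bash
python3 -m jog '[[0,0,3,0,0],[0,0,3,0,0],[0,0,2,0,0],[0,0,0,0,0]]'; python3 -m jog '[[0,0,1.5,0,0],[0,0,1.5,0,0],[0,0,0,0,0]]'
```

```text
clock: 15.38
tool_pos: [0.4836, -0.1146, 0.0962]
tool_rot: [[0.866, -0.5, -0.003], [-0.5, -0.866, 0.003], [-0.004, -0.001, -1.0]]
ft_force: [-0.6, 0.5, -1.1]
opening: 0.287
finger_force: 78.8
clock: 15.63
tool_pos: [0.4837, -0.1146, 0.0935]
tool_rot: [[0.866, -0.5, -0.003], [-0.5, -0.866, 0.002], [-0.004, -0.001, -1.0]]
ft_force: [0.4, -0.2, -1.5]
opening: 0.288
finger_force: 78.8
```

```bash
for i in 1; do python3 -m jog '[[0,0,0.8,0,0],[0,0,0.8,0,0],[0,0,0,0,0],[0,0,0,0,0]]'; python3 -m jog '[[0,0,0.6,0,0],[0,0,0,0,0],[0,0,0,0,0]]'; done | grep -E 'pos|ft_'
```

```text
tool_pos: [0.4838, -0.1147, 0.0923]
ft_force: [0.1, -0.4, -1.6]
tool_pos: [0.4838, -0.1147, 0.0917]
ft_force: [-0.1, 0.4, 1.5]
```

```bash
python3 -m jog '[[0,0,0.4,0,0],[0,0,0,0,0],[0,0,0,0,0]]' | grep -E 'pos|ft_'
```

```text
tool_pos: [0.4838, -0.1146, 0.0913]
ft_force: [-1.4, 0.7, 1.9]
```

Light contact (about 3 N) came at the expected height. One last look.

```bash
python3 - <<'E'
from h import *
s=ctrl.state(); L=[]; print(s['ft_force'],s['torque'],s['finger_force'],s['clock'])
for n in ['scene','side']:
    c=cam(n); x,y=(proj(c,[[.5927,-.1773,.08]])[0]-[22,20]).astype(int)
    L.append(cv2.resize(c['color'][y:y+40,x:x+40,::-1],(400,400),interpolation=cv2.INTER_CUBIC))
cv2.imwrite('pics/n7.png',np.hstack(L))
E
```

```text
[-1.39334949  0.71366663  1.85381163] [-0.01166236  0.09554634 -0.01184603] 79.08867716789246 16.4667
```

View pics/n7.png

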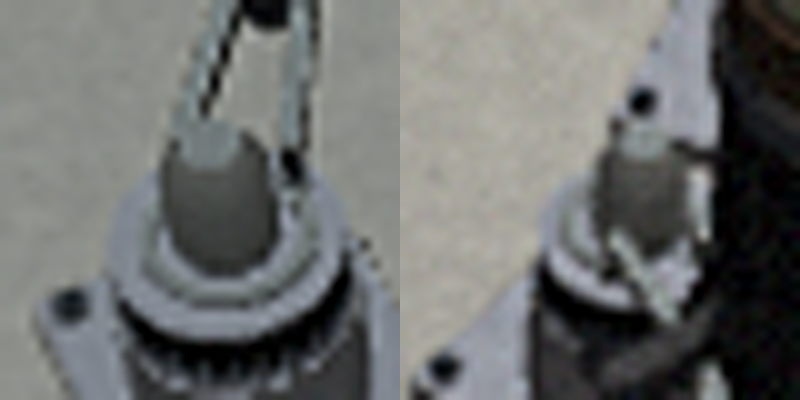

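The scene view shows the ring lying flat on the flange around the axle: an arc from (150,265) through (225,300) to (310,250), with a gap all round. The grip is 79 N and contact is light, so I'm handing in.

```bash
python3 -c "from cell import ctrl; print(ctrl.sign_off())"
```

```text
the job is handed in; nothing more can be done
None
```

I handed the job in at about 16.5 s of the 42 s: the spread ring lies at the groove on the pulley's top with about 3 N of contact, and the squeezed pliers are still held at 79 N; no verdict was returned.

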